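# Spin-test the paddle rollers and send the gummed-up one to soak

### The arm

A 6-joint arm with a two-finger parallel gripper is mounted at the origin on the work surface. World frame = base frame: x ahead of the robot, y to its left, z up, the work surface at z = 0. Lengths are in mm, angles in rad, forces in N, time in s.
With the tool pointing down it reaches from about 400 to 825 mm from the base axis. Payload 7 kg.
Tool frame: the origin (TCP) lies at the very end of the fingers, on their centre line; the grasp point (between the pads) lies 19 mm behind it; z points along the fingers, y is the direction in which the jaws open and shut (so a half turn about z gives the same grasp; the last joint's range is limited). The gripper opens to 88 mm and grips with 3 to 60 N. Pads are 19 mm wide; open, the fingers measure 130 mm over their backs; the gripper's body (78 mm by 193 mm) begins 47 mm behind the grasp point.
Start: joints at [-1.013, 0.359, 0.012, 0, -1.224, -0.288], TCP at [179.887, -650.566, 226.561] pointing down, gripper open.
Joint ranges: [-3.07, 3.07], [-1.43, 2.12], [-1.02, 1.25], [-3.03, 1.67], [-3.05, -0], [-3.03, 3.03]. Speed limits (rad/s): [2.39, 2.39, 3.01, 3.14, 3.14, 3.14].

### API

Orientations are given as a unit quaternion [x, y, z, w].
In Python, from plant import bot gives the robot as it stands. Calls block until the motion is done:
- bot.move_ptp(position, orientation): joint-space move of the TCP to a pose.
- bot.line_to(position, velocity=150, ori=None): straight line of the TCP; ori=None keeps the orientation; velocity is the mean speed in mm/s.
- bot.move_joints(angles): joint-space move.
- bot.move_gripper(opening, force=None): finger opening in mm; force is the grip in N (None keeps the last); returns when the fingers have stopped.
- bot.pause(seconds).
- bot.solve_ik(position, orientation): joint angles nearest the present ones, or None.
- bot.read_state(): the state.
- bot.camera(name): name is "scene" or "side" or "wrist"; returns the picture (400x640x3 uint8, red, green, blue); there is no depth.
- bot.get_calibration(name): a dict with "fx", "fy", "cx", "cy" (pixels), "view" (4x4, takes a point from world to camera coordinates); the wrist camera has in their place "T_tool_cam" (4x4, takes a point from camera to tool coordinates, whose origin is the TCP and whose axes are the flange's). Camera axes: x right, y up, looking along -z (the intrinsics and any distortion apply to the point x, -y, -z); pixel columns grow to the right and rows downward; lengths in mm; the calibration is good to about 2 mm. A picture is of the moment at which its call begins: read the wrist's pose just before it. get_calibration takes no time and is no camera call.
A pose or a line that the arm cannot do raises bot.Unreachable and nothing moves.
- bot.close_job(): hands the job in, once; it reports no verdict.
The state is a dict: "t": time; "joint_pos": joint angles; "qvel": joint speeds; "tau": joint torques, N m; "tcp_pos": TCP position; "eef_rot": TCP orientation; "contact_force": force on the tool from outside, world axes, zero at the start; "moment": the same for the moment, N m; "width": finger opening in mm.
Only numpy, scipy, OpenCV 4.12 (cv2) and the standard library are available. Lean on these libraries where they do the work, as an engineer would, in place of code of your own. Each camera call takes 0.05 s, during which the arm holds its last target.

### The job

Spin each of the two paddle rollers on the rack by hand, at least an eighth of a turn, to find which runs freely and which binds on dried resin. Lift the binding one off its post and stand it upright in the soak tray, leaving the free-running paddle roller and the plain roller on their posts. Then flick the free-running one once more and let go, so that it is seen to run on by itself.

Things in the scene. Friction and masses are not known exactly. Their poses are not given: they have to be found in the camera images.
- roller_k: one of two look-alike aluminium paddle rollers upright on the rack; one runs free, one binds. Origin: underside centre, z up its axis; heights are above it. Steel sleeve with 48 mm square flange (0-6 mm) and bare round grip rod, diameter 18, from 62 to 98 mm on the axis: grip it from above, tips over 62. Six radial paddles 4 mm thick, from 16 to 38 mm off the axis, 10 to 60 high. 0.35 kg
- roller_m: the look-alike of roller_k, same sizes and origin. Each sleeve has a square bore keyed on a 14 mm square post that reaches 40 mm up into it (0.8 mm play), so only the paddles turn: lift straight up 45 mm to clear it, 110 to pass over the others. To spin: sweep a closed fingertip level past the axis, its middle about 33 mm to one side, tip about 18 mm below the paddle tops
- k_paddles (a joint): turn of roller_k's paddle star on its sleeve, rad, within 0.15 of 0 at the start, counter-clockwise from above positive, no stops, counts on past full turns. If it runs free it coasts on for a second or more after a flick; if it binds, about 2 N at the paddle tips turns it and it stops dead. One paddle of each star has an amber resin drip on top, up to 2 mm proud
- m_paddles (a joint): the same for roller_m's paddle star
- plain_roller: bystander on the rack: smooth grey cylinder roller, diameter 48, no paddles, does not turn; same sleeve, flange and 18 mm grip rod, 98 mm high. Origin: underside centre. The three rollers stand in a row in any order, 145 mm apart, the row within 15 deg of the y direction, on the rack's wooden foot, 20 mm thick, 100 by 390 mm
- tray: soak tray: fixed open square tray of dark steel, 190 by 190 mm outside, 34 mm high, walls and floor 4 mm thick. Origin: centre of its underside, x and y along its sides
Not all that is in view belongs to the job. What is shaped like the roller_k but brown or yellow is not meant.

How it is judged (in metres and radians):
On the way, in this order (a step that is already met when the one before it is completed fails the run):
1. both paddle rollers have been spun (each star at least 0.5 rad away from zero, either way) while both still stand on their posts ((value of joint k_paddles above 0.5 rad or value of joint k_paddles below -0.5 rad) and (value of joint m_paddles above 0.5 rad or value of joint m_paddles below -0.5 rad) and distance of each of roller_k, roller_m from where it was at the start of the episode below 0.012 m and angle between each of roller_k, roller_m's own z axis and vertical below 0.17 rad), for 0.1 s.
2. with one paddle roller standing in the tray, the one left on its post runs on by itself, untouched, at over 0.3 rad/s (((distance of roller_k from where it was at the start of the episode below 0.012 m and angle between each of roller_k, roller_m's own z axis and vertical below 0.17 rad and z of roller_m in the frame of tray below 0.014 m and linear speed of roller_m below 0.03 m/s and x of roller_m in the frame of tray between -0.075 and 0.075 m and y of roller_m in the frame of tray between -0.075 and 0.075 m and (velocity of joint k_paddles above 0.3 rad/s or velocity of joint k_paddles below -0.3 rad/s) and contact force between each of the fingers, the arm and roller_k below 0.05 N) or (distance of roller_m from where it was at the start of the episode below 0.012 m and angle between each of roller_m, roller_k's own z axis and vertical below 0.17 rad and z of roller_k in the frame of tray below 0.014 m and linear speed of roller_k below 0.03 m/s and x of roller_k in the frame of tray between -0.075 and 0.075 m and y of roller_k in the frame of tray between -0.075 and 0.075 m and (velocity of joint m_paddles above 0.3 rad/s or velocity of joint m_paddles below -0.3 rad/s) and contact force between each of the fingers, the arm and roller_m below 0.05 N))), for 0.4 s.
At the end, for the whole second after the job is handed in: The paddle roller that binds stands upright (within 10 deg) and still on the soak tray floor (10 mm), within 75 mm of the tray centre along each side; the free-running paddle roller and the plain roller stand upright (10 deg) on their posts, within 12 mm of where they were (distance of plain_roller from where it was at the start of the episode below 0.012 m and angle between plain_roller's own z axis and vertical below 0.17 rad and ((distance of roller_k from where it was at the start of the episode below 0.012 m and angle between each of roller_k, roller_m's own z axis and vertical below 0.17 rad and z of roller_m in the frame of tray below 0.014 m and linear speed of roller_m below 0.03 m/s and x of roller_m in the frame of tray between -0.075 and 0.075 m and y of roller_m in the frame of tray between -0.075 and 0.075 m) or (distance of roller_m from where it was at the start of the episode below 0.012 m and angle between each of roller_m, roller_k's own z axis and vertical below 0.17 rad and z of roller_k in the frame of tray below 0.014 m and linear speed of roller_k below 0.03 m/s and x of roller_k in the frame of tray between -0.075 and 0.075 m and y of roller_k in the frame of tray between -0.075 and 0.075 m))); the robot touches nothing.
It also fails if it takes over 72 s, if anything falls off the work surface, if the arm or the gripper's body presses on something with over 40 N, if the wrist force passes 120 N, or if a joint passes its speed limit or range.

## Working session

There is one attempt and no reset: what is moved stays moved. The work goes in short steps, each a Python script; the robot and the scene stay as the last script left them, time stands still between calls to the robot, and variables do not carry over. Pictures are saved under pics/ and viewed, and the job is handed in when it is done.

```bash
ls; mkdir -p pics; python3 - <<'E'
from plant import bot
import cv2
s=bot.read_state();print(s['t'],s['tcp_pos'],s['eef_rot'],s['width'])
for n in ("scene","side","wrist"):
    im=bot.camera(n);cv2.imwrite(f"pics/{n}0.png",im[:,:,::-1]);c=bot.get_calibration(n);print(n,c)
E
```

```text
pics
0.0 [ 179.78000927 -650.09970972  225.62049549] [-1.34446066e-01  9.90920558e-01  8.18970654e-04 -1.81009392e-04] 87.88462002968686
scene {'fx': 382.99007469909714, 'fy': 382.99007469909714, 'cx': 316.6546356696833, 'cy': 194.76128321231454, 'view': array([[ 2.67122627e-01,  9.63470499e-01, -1.92379813e-02,
        -1.13105470e+02],
       [-6.56459748e-01,  1.96546130e-01,  7.28306404e-01,
         3.44748972e+02],
       [ 7.05482886e-01, -1.81918160e-01,  6.84981519e-01,
        -1.38730465e+03],
       [ 0.00000000e+00,  0.00000000e+00,  0.00000000e+00,
         1.00000000e+00]])}
side {'fx': 374.68626719055266, 'fy': 374.68626719055266, 'cx': 322.5174205725836, 'cy': 196.5602024459335, 'view': array([[-9.40429571e-01, -3.39429938e-01,  1.94817502e-02,
         5.21333850e+02],
       [ 1.80128456e-01, -4.48829725e-01,  8.75274596e-01,
        -1.75437342e+02],
       [-2.88350413e-01,  8.26643330e-01,  4.83233736e-01,
        -6.89804860e+02],
       [ 0.00000000e+00,  0.00000000e+00,  0.00000000e+00,
         1.00000000e+00]])}
wrist {'fx': 315.03048479920136, 'fy': 315.03048479920136, 'cx': 316.90909522730186, 'cy': 194.01890811863794, 'T_tool_cam': array([[-2.03825455e-06,  9.68313849e-01,  2.49736442e-01,
         6.74637940e+01],
       [ 9.99999321e-01, -2.89127139e-04,  1.12920671e-03,
        -9.80183168e-01],
       [ 1.16563208e-03,  2.49736274e-01, -9.68313190e-01,
        -1.57998239e+02],
       [ 0.00000000e+00,  0.00000000e+00,  0.00000000e+00,
         1.00000000e+00]])}
```

View pics/scene0.png

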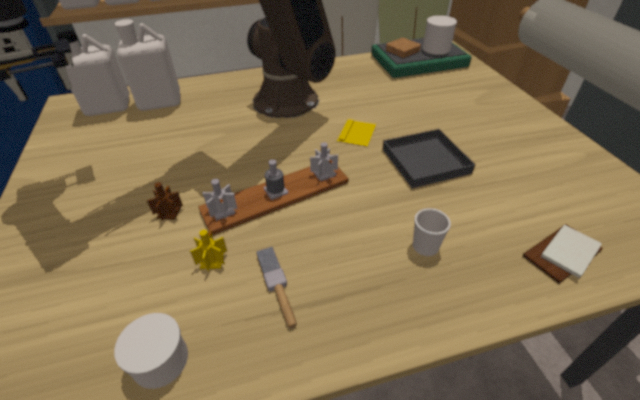

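View pics/side0.png

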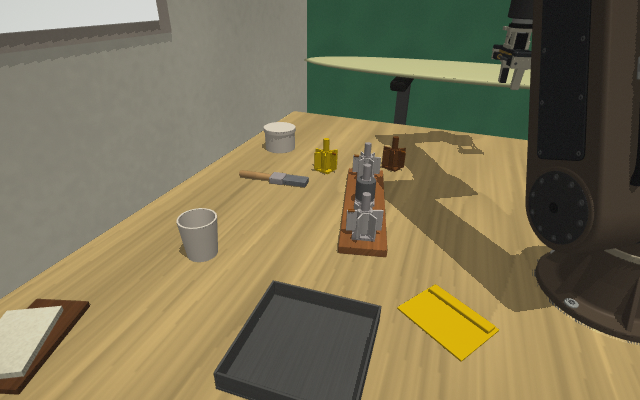

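View pics/wrist0.png

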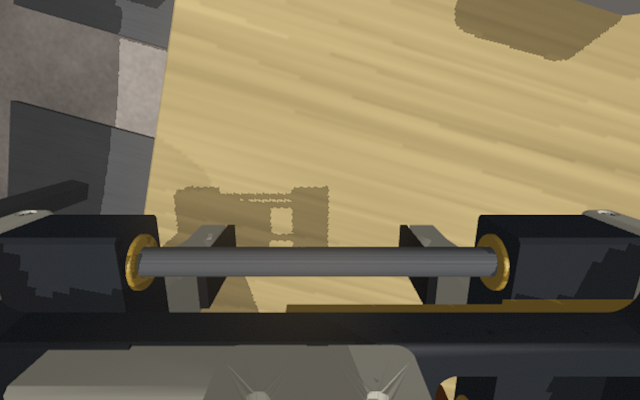

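The scene view shows the rack with an aluminium paddle roller at about (220,200), the plain roller at (275,182) and a second aluminium paddle roller at (323,163). The brown (165,203) and yellow (209,250) look-alikes are off the rack and are decoys. The tray is at (428,158). I'll enlarge both views.

```bash
python3 - <<'E'
import cv2
a=cv2.imread('pics/scene0.png');b=cv2.imread('pics/side0.png')
cv2.imwrite('pics/sc_crop.png',cv2.resize(a[130:235,190:360],None,fx=4.7,fy=4.7,interpolation=cv2.INTER_CUBIC))
cv2.imwrite('pics/sd_crop.png',cv2.resize(b[130:260,320:410],None,fx=4.6,fy=4.6,interpolation=cv2.INTER_CUBIC))
cv2.imwrite('pics/tr_crop.png',cv2.resize(a[120:200,370:490],None,fx=6,fy=6,interpolation=cv2.INTER_CUBIC))
E
```

```text
(no output)
```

View pics/sc_crop.png

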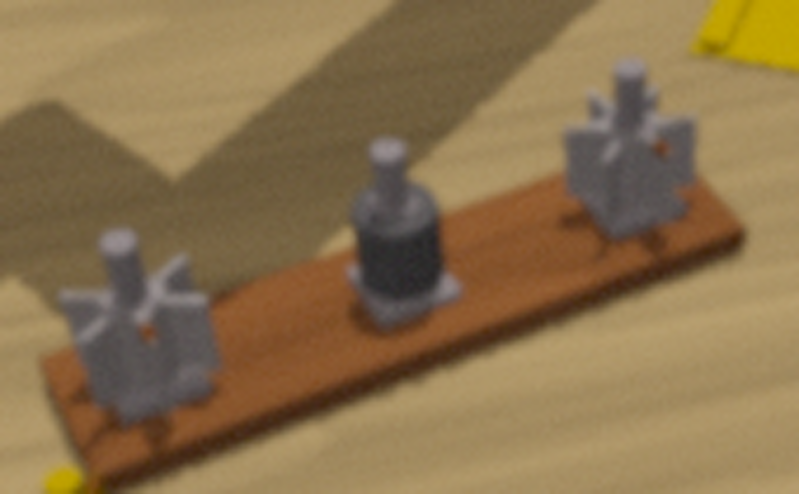

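View pics/sd_crop.png

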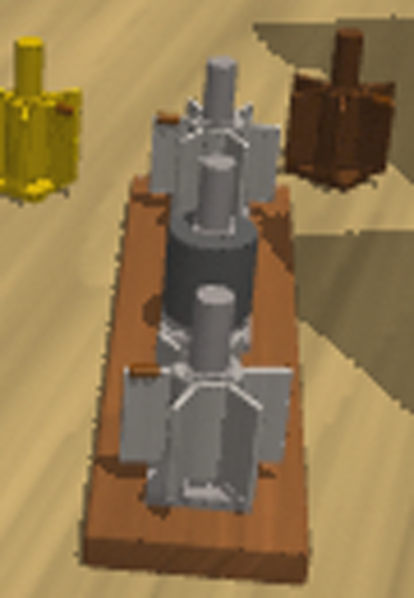

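View pics/tr_crop.png

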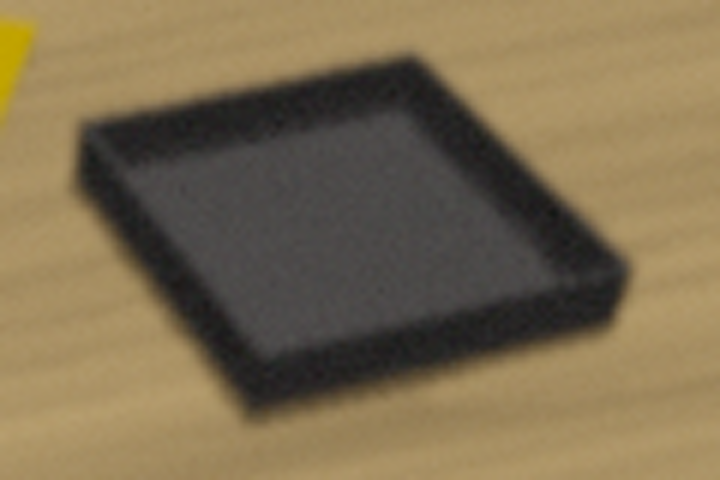

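```bash
cat > h.py <<'E'
import numpy as np
from plant import bot
from scipy.optimize import least_squares
C={n:bot.get_calibration(n) for n in("scene","side")}
def proj(n,p):
    c=C[n];q=c['view']@np.append(p,1);return np.array([c['cx']+c['fx']*q[0]/-q[2],c['cy']-c['fy']*q[1]/-q[2]])
def onz(n,uv,z):
    c=C[n];V=c['view'];R=V[:3,:3];o=-R.T@V[:3,3]
    d=R.T@np.array([(uv[0]-c['cx'])/c['fx'],-(uv[1]-c['cy'])/c['fy'],-1]);return o+d*(z-o[2])/d[2]
def tri(a,b):
    return least_squares(lambda p:np.r_[proj('scene',p)-a,proj('side',p)-b],[500,0,100]).x
E
python3 - <<'E'
from h import *
np.set_printoptions(precision=1,suppress=True)
S=[(215.3,180.6),(272.5,161.5),(324,144.5)];D=[(368.3,144.3),(367.4,165.2),(366.1,193.7)]
for a,b in zip(S,D):
    p=tri(a,b);print('tri',p,'scene z118',onz('scene',a,118),'side',onz('side',b,118),proj('scene',p)-a)
for uv in [(85,122),(410,55),(630,268)]: print('tray scene',onz('scene',(370+uv[0]/6,120+uv[1]/6),34))
for uv in [(277,283),(381,305),(217,378)]: print('tray side',onz('side',uv,34))
E
```

```text
tri [ 522.8 -269.6  115.5] scene z118 [ 525.4 -269.5  118. ] side [ 521.5 -262.2  118. ] [0.1 0.1]
tri [ 491.5 -129.1  116.9] scene z118 [ 493.8 -129.   118. ] side [ 490.9 -127.9  118. ] [-0.2 -0.2]
tri [460.   10.8 117.3] scene z118 [463.1  10.9 118. ] side [459.4  10.7 118. ] [-0.4 -0.4]
tray scene [383.1 219.3  34. ]
tray scene [377.1 399.6  34. ]
tray scene [560.8 410.1  34. ]
tray side [555.5 229.3  34. ]
tray side [377.  215.9  34. ]
tray side [549.  419.2  34. ]
```

```bash
cat >> h.py <<'E'
import cv2
from scipy.spatial.transform import Rotation as Rn
def down(y):
    y=np.array([y[0],y[1],0.])/np.hypot(y[0],y[1]);z=np.array([0,0,-1.]);return Rn.from_matrix(np.c_[np.cross(y,z),y,z]).as_quat()
W=bot.get_calibration('wrist')
def wp(s,p):   # world -> wrist pixel
    T=np.eye(4);T[:3,:3]=Rn.from_quat(s['eef_rot']).as_matrix();T[:3,3]=s['tcp_pos']
    q=np.linalg.inv(T@W['T_tool_cam'])@np.append(p,1);return np.array([W['cx']+W['fx']*q[0]/-q[2],W['cy']-W['fy']*q[1]/-q[2]])
def wz(s,uv,z):
    T=np.eye(4);T[:3,:3]=Rn.from_quat(s['eef_rot']).as_matrix();T[:3,3]=s['tcp_pos'];T=T@W['T_tool_cam']
    d=T[:3,:3]@np.array([(uv[0]-W['cx'])/W['fx'],-(uv[1]-W['cy'])/W['fy'],-1]);return T[:3,3]+d*(z-T[2,3])/d[2]
def snap(n,f):
    s=bot.read_state();im=bot.camera(n);cv2.imwrite(f'pics/{f}.png',im[:,:,::-1]);return s
F=np.array([523.5,-270.5]);P=np.array([491.5,-129.]);N=np.array([460.5,11.])
u=(N-F)/np.linalg.norm(N-F);v=np.array([u[1],-u[0]])  # v away from base
E
python3 - <<'E'
from h import *
np.set_printoptions(precision=1,suppress=True)
print('brown',onz('scene',(165,215),10),'yellow',onz('scene',(209,264),5),u,v)
bot.move_gripper(0,20)
q=down(u); print(q,bot.read_state()['t'])
p=F+50*v
bot.move_ptp([p[0],p[1],220],q)
s=snap('wrist','w1');print(s['t'],s['tcp_pos'],s['width'],s['contact_force'])
for X in(F,P): print(wp(s,[*X,118]))
import json;json.dump({k:np.asarray(x).tolist() for k,x in s.items()},open('s1.json','w'))
E
```

```text
brown [ 490.  -412.7   10. ] yellow [ 670.6 -317.3    5. ] [-0.2  1. ] [1.  0.2]
[-0.1  1.   0.   0. ] 1.575
3.575 [ 571.9 -260.4  220. ] 0.26503449499231185 [ 0.1 -0.4 -0.4]
[319.3 135.6]
[497.8 135.1]
```

View pics/w1.png

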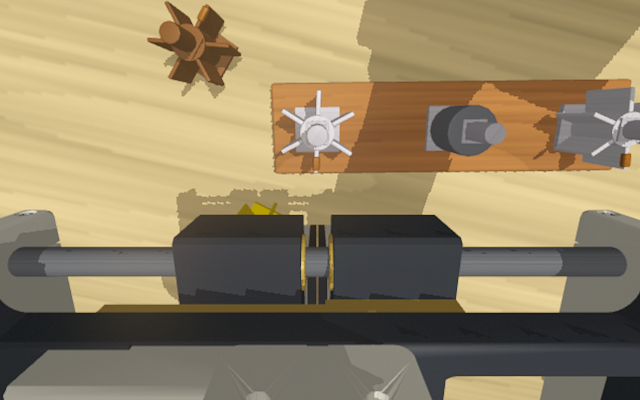

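```bash
python3 - <<'E'
from h import *
import json
np.set_printoptions(precision=1,suppress=True)
s={k:np.array(x) for k,x in json.load(open('s1.json')).items()}
R=Rn.from_quat(s['eef_rot']).as_matrix()
for p in [(0,0,0),(9.5,0,0),(9.5,12,0),(9.5,21,0),(-9.5,0,0),(9.5,21,-40),(39,96,-66),(9.5,10,-40)]: print(p,wp(s,s['tcp_pos']+R@np.array(p,float)))
print(wz(s,(316.5,131),118),wz(s,(497,132),118),F,P)
im=cv2.imread('pics/w1.png')
cv2.imwrite('pics/w1a.png',cv2.resize(im[80:320,165:470],None,fx=2.5,fy=2.5,interpolation=cv2.INTER_CUBIC))
E
```

```text
(0, 0, 0) [319.1 241.9]
(9.5, 0, 0) [319.1 225.3]
(9.5, 12, 0) [341.7 225.3]
(9.5, 21, 0) [358.6 225.3]
(-9.5, 0, 0) [319.1 258.1]
(9.5, 21, -40) [371.1 259.2]
(39, 96, -66) [635.3 209. ]
(9.5, 10, -40) [344.2 259.1]
[ 520.4 -273.5  118. ] [ 489.4 -130.6  118. ] [ 523.5 -270.5] [ 491.5 -129. ]
```

View pics/w1a.png

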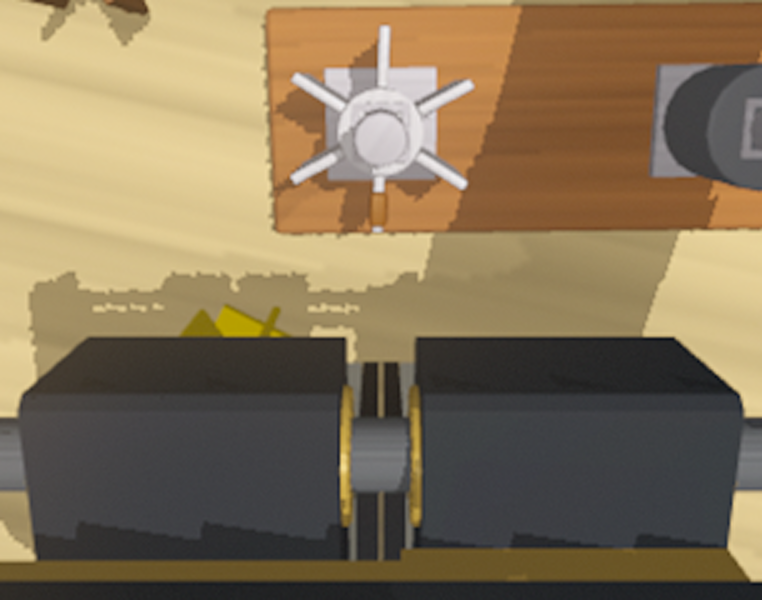

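```bash
python3 - <<'E'
import cv2
im=cv2.imread('pics/wrist0.png')
cv2.imwrite('pics/w0a.png',cv2.resize(im[205:320,130:330],None,fx=4,fy=4,interpolation=cv2.INTER_CUBIC))
E
```

```text
(no output)
```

View pics/w0a.png

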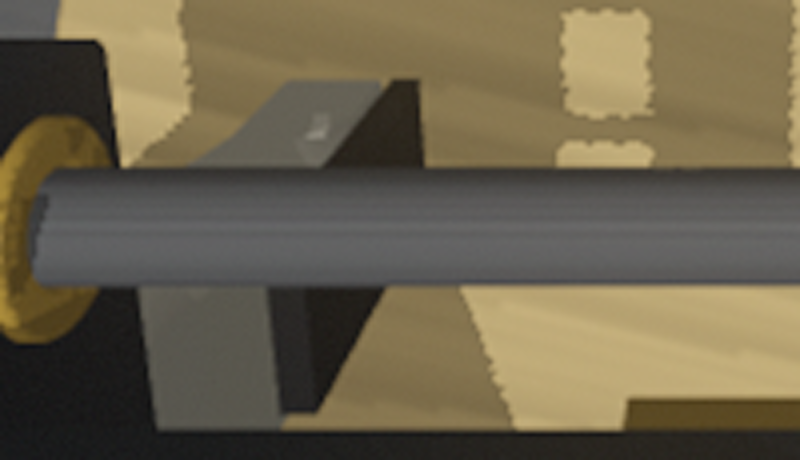

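```bash
cat >> h.py <<'E'
F=np.array([522,-272.]);P=np.array([490.5,-130.]);N=np.array([459.3,11.])
u=(N-F)/np.linalg.norm(N-F);v=np.array([u[1],-u[0]])
def sweep(C,side,tag,off=39,a=-62,b=62,vel=150,hi=150,n=4,dt=0.2,z=62,jt=True):
    q=down(u)
    p0=C+side*off*u+a*v;p1=C+side*off*u+b*v
    bot.move_ptp([*p0,hi],q);bot.line_to([*p0,z],velocity=150)
    bot.line_to([*p1,z],velocity=vel)
    st=[]
    for i in range(n):
        s=snap('wrist',f'{tag}_{i}');st.append(s)
        if i<n-1: bot.pause(dt)
    print(tag,[round(float(s['t']),2) for s in st],st[0]['tcp_pos'].round(1),st[0]['contact_force'].round(1))
    I=np.vstack([np.hstack([cv2.imread(f'pics/{tag}_{i}.png')[0:240,140:520] for i in (j,j+1)]) for j in (0,2)])
    cv2.imwrite(f'pics/{tag}_m.png',I)
E
python3 - <<'E'
from h import *
sweep(F,-1,'fs')
E
```

```text
fs [5.95, 6.2, 6.45, 6.7] [ 590.2 -296.7   62. ] [ 0.   0.1 -0.8]
```

View pics/fs_m.png

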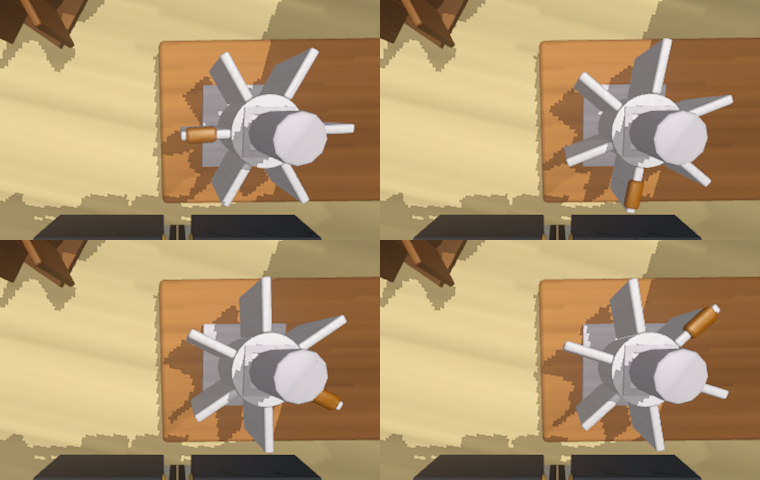

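F (the -y end) keeps turning about 70° every 0.25 s after release: the amber drip goes from left to bottom to lower right to upper right. So F runs free. Next I spin N, the +y end roller.

```bash
python3 - <<'E'
from h import *
p=bot.read_state()['tcp_pos'];bot.line_to([p[0],p[1],150],velocity=250)
for a in (-46,-42,-38):
    p0=N+39*u+a*v
    print(a,bot.solve_ik([*p0,62],down(u)) is not None,bot.solve_ik([*p0,150],down(u)) is not None)
try:
    sweep(N,1,'ns',a=-46)
except bot.Unreachable as e: print('unreach',e)
print(bot.read_state()['t'])
E
```

```text
-46 True True
-42 True True
-38 True True
ns [10.28, 10.53, 10.78, 11.03] [510.6  62.2  62. ] [-0.5 -0.7 -0. ]
11.075
```

View pics/ns_m.png

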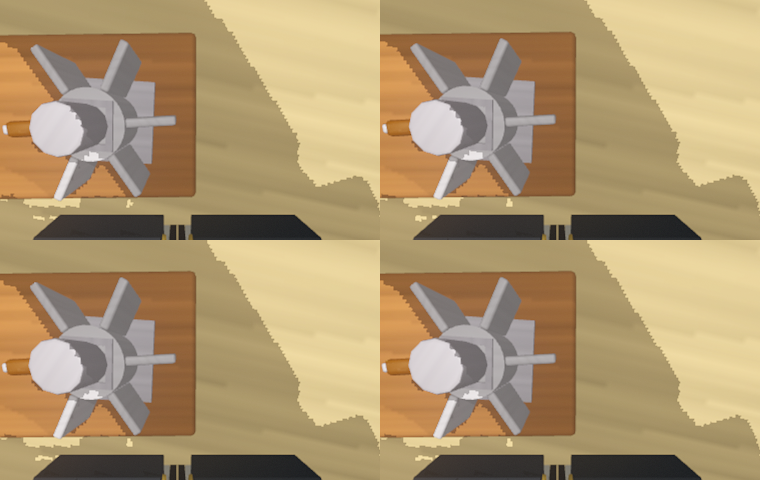

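N stays put in all four frames and stopped dead, with its drip at -u after starting at +v, about 90° of turn. So N binds. I'll locate its rod for the grasp.

```bash
python3 - <<'E'
from h import *
s=bot.read_state();print(wz(s,(195.5,128.5),118).round(1))
im=cv2.imread('pics/ns_3.png')
cv2.imwrite('pics/nz.png',cv2.resize(im[20:215,120:340],None,fx=3,fy=3,interpolation=cv2.INTER_CUBIC))
# retreat to a straight-above view
q=down(u);bot.line_to([s['tcp_pos'][0],s['tcp_pos'][1],170],velocity=250)
bot.move_gripper(60,30)
p=N+58*v
bot.move_ptp([*p,200],q)
s=snap('wrist','n2');print(s['t'],s['tcp_pos'].round(1),wp(s,[*N,118]).round(1),wp(s,[*N,80]).round(1))
cv2.imwrite('pics/n2z.png',cv2.resize(cv2.imread('pics/n2.png')[30:220,200:440],None,fx=3,fy=3,interpolation=cv2.INTER_CUBIC))
import json;json.dump({k:np.asarray(x).tolist() for k,x in s.items()},open('s2.json','w'))
E
```

```text
[458.9  10.2 118. ]
13.075 [516.4  22.9 200.9] [319.4 125.1] [319.1 123.3]
```

View pics/n2z.png

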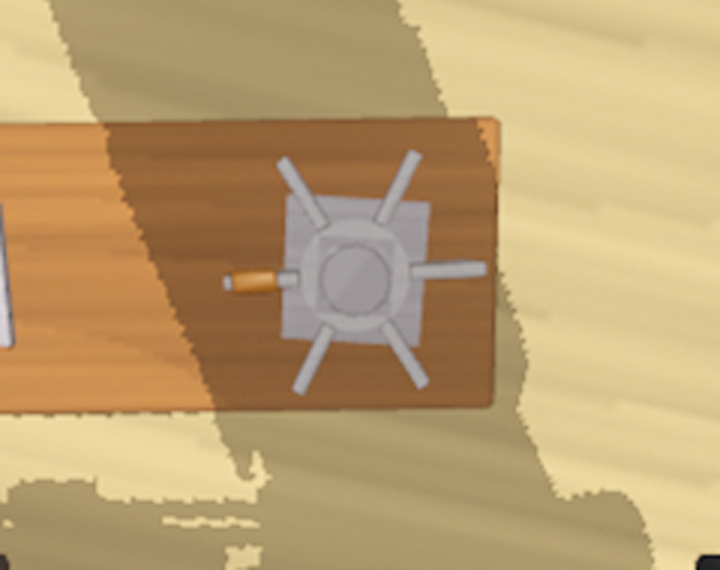

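View pics/nz.png

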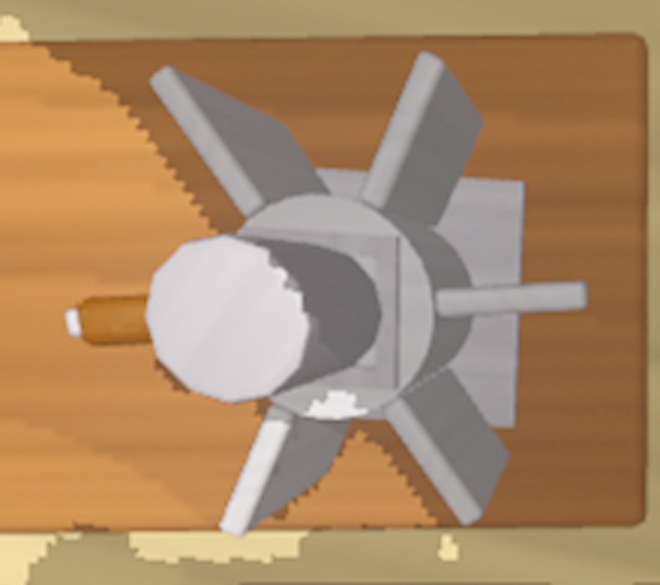

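```bash
python3 - <<'E'
from h import *
import json
s2={k:np.array(x) for k,x in json.load(open('s2.json')).items()}
m=wz(s2,(318.3,123),118);print(m.round(1))
G=(m[:2]+np.array([459.3,10.8])+np.array([458.9,10.2]))/3;print(G)
q=down(u)
bot.move_ptp([*G,150],q);bot.line_to([*G,86],velocity=100)
s=bot.read_state();print(s['tcp_pos'].round(1),s['contact_force'].round(1))
bot.move_gripper(10,30);s=bot.read_state();print(s['width'],s['contact_force'].round(1))
if 15<s['width']<21:
    bot.line_to([*G,136],velocity=70);s=bot.read_state();print(s['width'],s['contact_force'].round(1),s['tcp_pos'].round(1))
snap('side','lift');print(bot.read_state()['t'])
E
```

```text
[458.    9.9 118. ]
[458.73929946  10.28998923]
[459.3  10.5  86.4] [-0.8 -0.2  0.4]
17.626823143848654 [-2.9  4.9  2.2]
17.547979301537538 [-0.   0.5 -4.1] [458.3  10.  135.6]
16.0
```

View pics/lift.png

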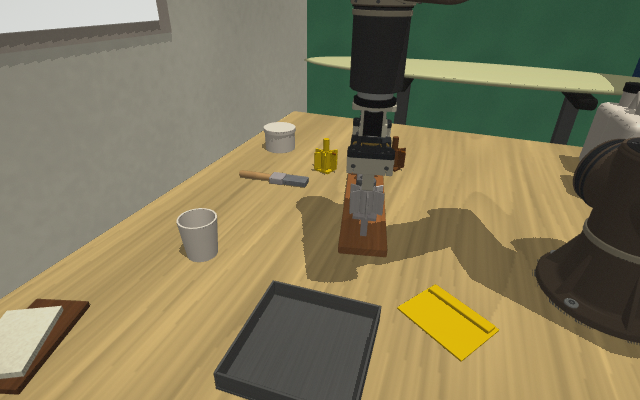

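The roller is clear of its post, which is visible at (364,225), and the wrist reads about 4 N, its weight. Next I carry it to the tray.

```bash
python3 - <<'E'
from h import *
p=bot.read_state()['tcp_pos']
T=np.array([467,316.]);q=down(u)
bot.line_to([458.7,10.2,160],velocity=100)
bot.line_to([*T,160],velocity=200)
bot.line_to([*T,85],velocity=120)
z=85
while z>66.5:
    z-=1.5;bot.line_to([*T,z],velocity=25);s=bot.read_state()
    if s['contact_force'][2]>0: break
print(z,s['contact_force'].round(1),s['tcp_pos'].round(1),s['width'],s['t'])
snap('scene','pl1');cv2.imwrite('pics/pl1z.png',cv2.resize(cv2.imread('pics/pl1.png')[60:200,350:500],None,fx=4,fy=4,interpolation=cv2.INTER_CUBIC))
E
```

```text
68.5 [-3.  -2.4 10.6] [467.4 316.3  70.1] 17.429007703085627 21.6
```

View pics/pl1z.png

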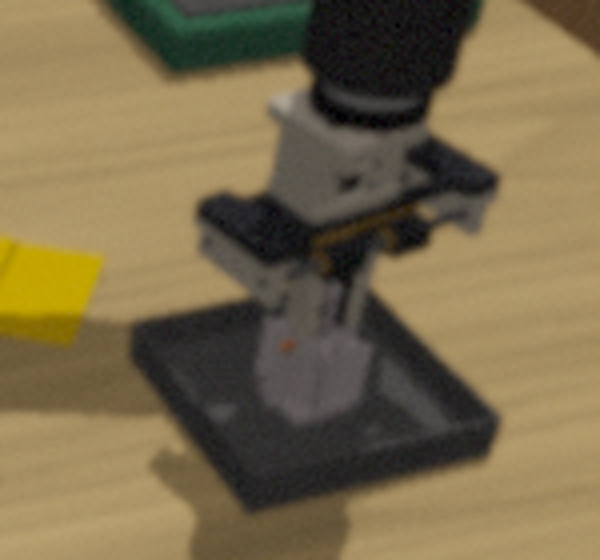

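The roller is on the tray floor near its centre, with the TCP at 70 as expected. I release it and check.

```bash
python3 - <<'E'
from h import *
T=np.array([467,316.]);q=down(u)
bot.line_to([*T,70],velocity=50)
bot.move_gripper(60,30);bot.line_to([*T,160],velocity=200)
p=T+55*v
bot.line_to([*p,210],velocity=250)
s=snap('wrist','tr1');print(s['t'],wz(s,(0,0),4).round(),wp(s,[*T,102]).round(1),wp(s,[*T,4]).round(1))
cv2.imwrite('pics/tr1.png',cv2.imread('pics/tr1.png'))
bot.move_gripper(0,20)
sd=snap('side','tr2')
E
```

```text
23.8333 [415. -31.   4.] [318.9 128.7] [318.6 124.6]
```

View pics/tr1.png

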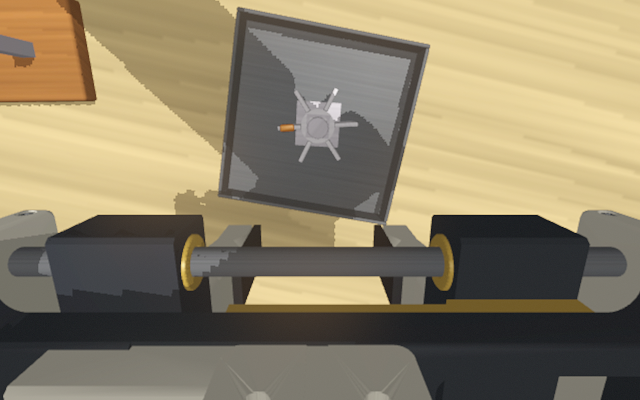

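View pics/tr2.png

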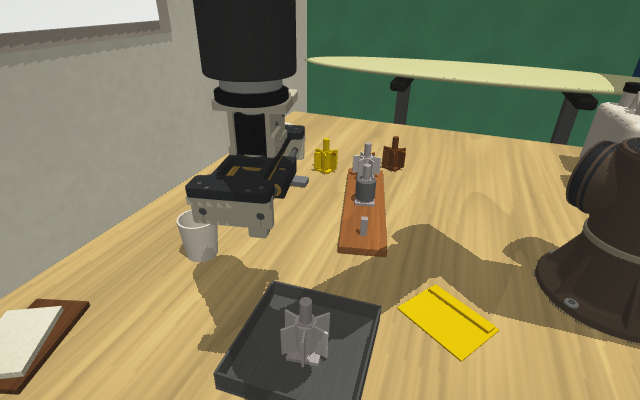

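The roller stands upright near the tray centre (wrist view, roller at (317,127), tray centre at about (325,117)). Now I flick F again.

```bash
python3 - <<'E'
from h import *
sweep(F,-1,'ff')
s=bot.read_state();p=s['tcp_pos'];print(s['t'],s['contact_force'].round(1),s['width'])
E
```

```text
ff [29.06, 29.31, 29.56, 29.81] [ 590.2 -296.7   62. ] [-0.4 -0.3  0.2]
29.8583 [-0.4 -0.8  0.7] 0.05541441594260029
```

View pics/ff_m.png

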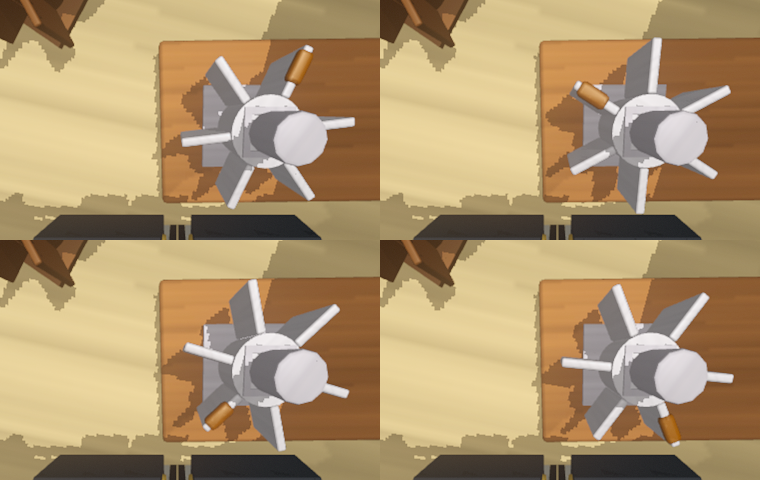

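F ran on by itself after the finger left: its drip goes from the upper right to upper left, lower left and bottom within 0.75 s. I'll lift clear, take a last look and hand in.

```bash
python3 - <<'E'
from h import *
bot.pause(0.5)
p=bot.read_state()['tcp_pos'];bot.line_to([p[0],p[1],230],velocity=150)
bot.pause(0.5);snap('side','e1');snap('scene','e2')
a=cv2.imread('pics/e1.png')[110:400,200:420];b=cv2.imread('pics/e2.png')[100:245,180:490]
cv2.imwrite('pics/e1z.png',cv2.resize(a,None,fx=2,fy=2));cv2.imwrite('pics/e2z.png',cv2.resize(b,None,fx=2.5,fy=2.5))
s=bot.read_state();print(s['t'],s['contact_force'].round(1))
E
```

```text
32.225 [-0.1  0.9 -0.3]
```

View pics/e1z.png

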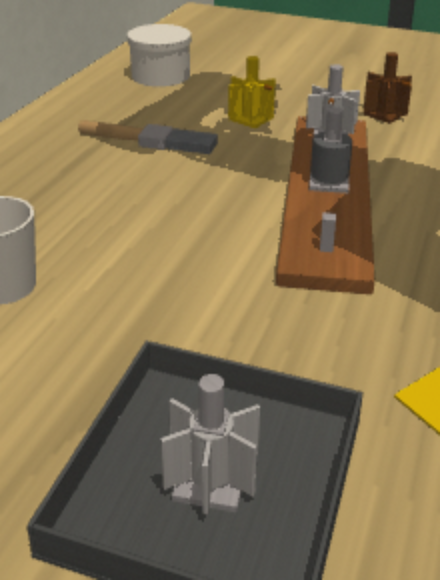

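View pics/e2z.png

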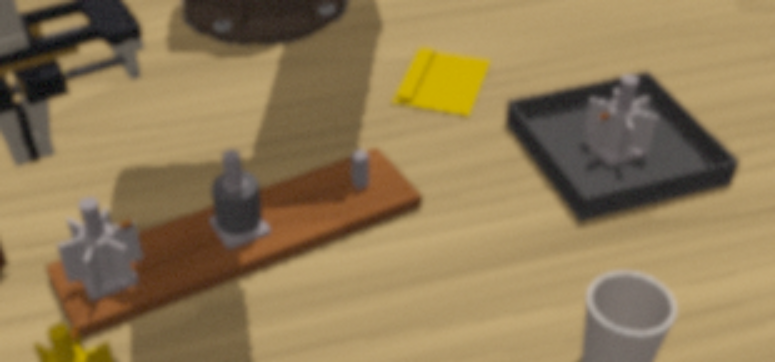

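Both views show the binding roller upright near the tray centre, and the free and plain rollers upright on their posts. The arm is clear.

```bash
python3 -c "
from plant import bot
print(bot.close_job())"
```

```text
the job is handed in; nothing more can be done
None
```

The job is done and handed in at about 32 s of the 72 s allowed; `close_job` gave no verdict.

- **Which binds:** I swept both paddle rollers with the closed fingertip. The one at the -y end of the rack coasted on at about 5 rad/s. The one at the +y end turned about 90° and stopped dead, so that is the binding one.
- **Move to the tray:** I lifted the binding roller off its post and stood it in the soak tray. The last side and scene pictures show it upright near the tray centre.
- **Last flick:** I flicked the free roller again and let go. The wrist pictures show it still turning by itself for at least 0.75 s after the finger had left.
- **Final state:** The free-running and plain rollers stand upright on their posts, and the arm is lifted clear of everything.

I saw no failed checks. The camera position estimates differed by about 3 mm, mostly from the calibration tolerance, and I averaged them for the grasp. I judged by eye from the pictures that the free and plain rollers had not moved; I did not measure it.

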